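# Set the sunken speed trim to its mark

## Task

Of the two grey speed controllers (one stands in the red tray, one on the bench beside it), one has a bar-shaped knob at the bottom of its well and the other a round knob. Turn the bar knob until its pointed end, the one with the white line, points straight at the raised white index bar on that controller's rim, then let go and clear the well. Leave the round knob as it is set.

Things in the scene. Friction and masses are not known exactly. Their poses are not given: they have to be found in the camera images.
- bar_grip (a point): Point on the axis of the black bar knob at grip height: 20 mm above the well floor, 12 mm below the rim, 96 mm above the table. Turns with the knob: x along the bar to its pointed, white-lined end, z up. The bar is 14 mm wide (y), its flat sides run from x = -18 to +16 mm, the point to 23 mm; it stands 6 to 27.5 mm above the floor on a skirt 38 mm across. Light friction (0.05 N m); stays put.
- bar_knob (a joint): Angle of the bar knob about its upright axis in rad: 0 when its pointed end points at the white index bar, positive counter-clockwise from above. It starts on the counter-clockwise side, between 0.6 and 1.4. Stops at -2.4 and +2.4.
- bar_unit: Grey box fixed on a 8 mm cork mat, holding the bar knob: 126 mm long (x, -54 to +72 mm), 108 mm wide (y), 100 mm high; origin at its underside below the knob's axis, z up. Round well in its top, concentric with the knob: 88 mm across, 32 mm deep, flat floor. A white index bar, 2 mm high, lies on the rim on the +x side; a rocker switch and amber lens beside it, at most 5 mm high.
- round_knob (a joint): Angle in rad of the ribbed round knob (29 mm across, 27 mm high) in the same kind of well of the other, otherwise identical grey box. One box stands in the red cardboard tray (walls 96 mm high), the other on the bench to the left of it; either may be either. It is at 0 at the start and is to be left there.

How it is judged:
By the outcome, as a careful person would: the job done as asked, in the order asked, and still so for the second after the job is handed in, with the robot touching nothing.
It also fails if it takes over 32 s, if anything falls off the work surface, if the arm or the gripper's body presses on something with over 40 N, if the wrist force passes 120 N, or if a joint passes its speed limit or range.

## Robot

A 7-joint arm with a two-finger parallel gripper is mounted at the origin on a cart in front of the work surface, level with it; the furniture and walls round the work are solid. World frame = base frame: x ahead of the robot, y to its left, z up, the work surface at z = 0. Lengths are in m, angles in rad, forces in N, time in s.
With the tool pointing down it reaches from about 0.35 to 0.9 m from the base axis. Payload 7.2 kg.
Tool frame: the origin (TCP) lies on the mounting face of the last link; the fingertips stand 173 mm ahead of it and the grasp point (between the pads) lies 155 mm ahead of it; z points along the fingers, y is the line along which they close (so a half turn about z gives the same grasp; the last joint's range is limited). The gripper opens to 85 mm and grips with 20 to 120 N. Pads are 22 mm wide; open, the fingers measure 114 mm over their backs; the gripper's body (76 mm by 85 mm) begins 54 mm behind the grasp point. The pads swing forward as they close: fully open they stand 13 mm farther back than shut.
Start: joints at [-1.318, 0.411, -0.013, 1.596, 0.006, 1.134, -0.082], TCP at [0.197, 0.593, 0.405] pointing down, gripper open.
Joint ranges: [-2.95, 2.95], [-0.29, 1.99], [-1.47, 1.44], [0.14, 2.54], [-1.03, 4.17], [0.13, 1.85], [-2.86, 2.86]. Speed limits (rad/s): [2.39, 2.39, 3.01, 3.01, 3.14, 3.14, 3.14].

## Interface

Orientations are given as a unit quaternion [x, y, z, w].
In Python, from workcell import manip gives the robot as it stands.
- The arm moves only by the tool move_arm, never from a script. Its argument "deltas" is a list of rows, each a list of 2 entries, a list of its own where there are three numbers: the shift along the world's x, y, z in mm, then the turn about the world's z in degrees. In form: [[[dx, dy, dz], yaw], ...]. A call has 1 to 5 rows; each row shifts and turns the commanded pose from where the row before left it; what a row does not reach is not made up. A row lasts 1/12 s, in which the tool goes at most 41.7 mm and 7.16 degrees, less where a joint would pass 70% of its speed; a pose out of reach is approached as far as the arm can. A call with a gripper value outside its range is refused whole. "claw" is the closure, from 0 (fully open) to 1 (shut), set as the call begins (left out, the last holds). The fingers move at their own pace and stop on an object; "force" is the grip in N (left out, the last holds). Time passes only in rows, so rows that do not move let the fingers close. It gives the time, the measured TCP pose, the force, the opening and the grip force at its end, in the units of the state.
- manip.get_state(): the state, without advancing time (a new reading comes with each control period).
- manip.snapshot(name): name is "scene" or "top"; returns a dict with "img" (480x640x3 uint8, blue, green, red), "depth" (480x640 float32, m along the optical axis (not along the pixel's ray), 0 where there is no reading), "fovy" (degrees; the focal length in pixels is half the picture's height over the tangent of half this angle, whatever the lens; pixels are square), "cx", "cy" (the principal point, pixels), "eye" and "rotation" of the camera in the world. Camera axes: x right, y down, z forward; pixel columns grow to the right and rows downward; lengths in m; the calibration is good to about 2 mm. A picture is of the moment at which its call begins.
- manip.job_done(): hands the job in; it is judged then, once.
The state is a dict: "t": time; "q": joint angles; "joint_vel": joint speeds; "effort": joint torques, N m; "eef_pos": TCP position; "eef_rot": TCP orientation; "contact_force": force on the tool from outside, world axes, zero at the start; "wrist_torque": the same for the moment, N m; "gripper_width": finger opening in m; "grasp_force": force on a finger pad.
Only numpy, scipy, OpenCV 4.12 (cv2) and the standard library are available. Lean on these libraries where they do the work, as an engineer would, in place of code of your own. Each camera call takes 0.05 s, during which the arm holds its last target. There are 200 camera calls.

## Working session

There is one attempt and no reset: what is moved stays moved. The work goes in short steps, Python scripts to look and compute and a tool call to move; the robot and the scene stay as the last step left them, time stands still between calls to the robot, and variables do not carry over. Pictures are saved under pics/ and viewed, at most 10 in all, crops included, and the job is handed in when it is done.

Besides the shell and the picture viewer there is one more tool, called after "Emit:" as name([rows], argument=value, ...), one row to a line, values as JSON. move_arm: Moves the arm, as the interface text tells. Its arguments: {"type":"object","properties":{"deltas":{"type":"array","items":{"type":"array"}},"claw":{"type":"number"},"force":{"type":"number"}},"required":["deltas"]}

```bash
mkdir -p pics
cat > h.py <<'E'
import numpy as np, cv2
from workcell import manip
def snap(n,f=None):
    s=manip.snapshot(n)
    if f: cv2.imwrite('pics/'+f,s['img'])
    return s
def plane(s,uv,z):
    f=s['img'].shape[0]/2/np.tan(np.radians(s['fovy'])/2)
    uv=np.atleast_2d(uv).astype(float)
    d=np.c_[(uv[:,0]-s['cx'])/f,(uv[:,1]-s['cy'])/f,np.ones(len(uv))]@np.array(s['rotation']).T
    e=np.array(s['eye']); return e+d*((z-e[2])/d[:,2])[:,None]
E
python3 - <<'E'
from h import *
for n in('top','scene'):
    s=snap(n,n+'0.png'); print(n,s['eye'],np.round(s['rotation'],3).tolist(),s['fovy'],s['cx'],s['cy'])
st=manip.get_state(); print(st['t'],st['eef_pos'],st['eef_rot'])
E
```

```text
top [0.42488255 0.2816688  0.92060414] [-0.701, 0.712, -0.038, 0.027] 51.807041730559824 318.7833994120171 237.83712008246118
scene [ 0.16878104 -0.16600868  0.7527492 ] [0.887, -0.301, 0.109, -0.332] 52.33075011602858 311.1199134580892 242.72011503135272
0.1 [0.19703102 0.59292852 0.40393111] [ 1.59687622e-01  9.87167323e-01 -7.32320746e-04 -5.43437295e-05]
```

View pics/top0.png

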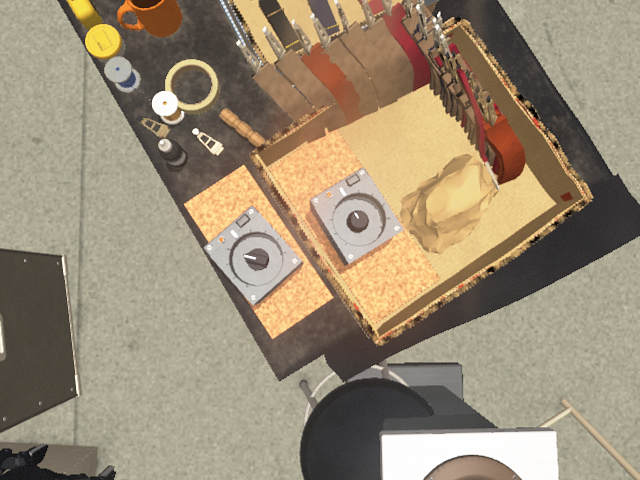

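View pics/scene0.png

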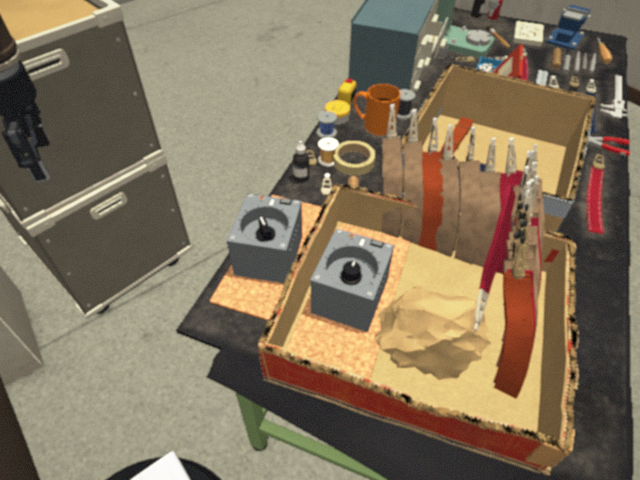

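The top view shows the bench box centred near (253,256) with the bar knob. The tray box, near (356,221), has the round knob. Next I'll zoom in on the bench box.

Run:
```python
from h import *
s=snap('top'); im=s['img']; x0,y0=195,195
c=im[y0:y0+120,x0:x0+120]; cv2.imwrite('pics/c1.png',cv2.resize(c,None,fx=5,fy=5,interpolation=cv2.INTER_CUBIC))
# box top face via depth height
f=240/np.tan(np.radians(s['fovy'])/2); v,u=np.mgrid[:480,:640]; D=s['depth']
P=np.stack([(u-s['cx'])/f*D,(v-s['cy'])/f*D,D],-1)@np.array(s['rotation']).T+s['eye']
roi=np.zeros(D.shape,bool); roi[y0:y0+120,x0:x0+110]=1
Z=P[...,2]; g=(im.max(2).astype(int)-im.min(2)<40)
m=(roi&g&(Z>.098)&(Z<.118)).astype(np.uint8)
n,l,st,_=cv2.connectedComponentsWithStats(m); k=1+st[1:,4].argmax(); m=(l==k)
pts=P[m]; print(m.sum(),'z',np.median(pts[:,2]))
r=cv2.minAreaRect((plane(s,np.c_[u[m],v[m]],.108)[:,:2]*1000).astype(np.float32)); print('rect mm',r)
fl=roi&(Z>.06)&(Z<.095)&g; print('well',fl.sum(),np.median(P[fl],0))
cs,_=cv2.findContours(m.astype(np.uint8),cv2.RETR_CCOMP,cv2.CHAIN_APPROX_NONE)
for q in cs:
  if len(q)>40:
    w=(plane(s,q[:,0],.108)[:,:2]*1000).astype(np.float32); print(len(q),cv2.fitEllipse(w))
```

```text
Traceback (most recent call last):
ValueError: matmul: Input operand 1 has a mismatch in its core dimension 0, with gufunc signature (n?,k),(k,m?)->(n?,m?) (size 4 is different from 3)
```

View pics/c1.png

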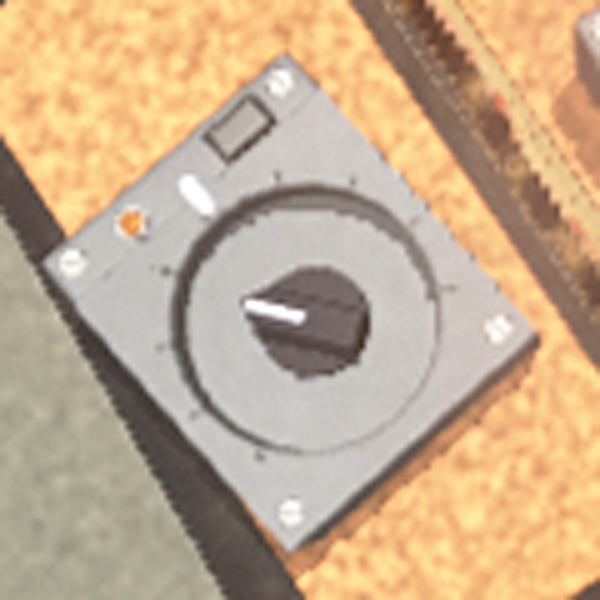

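The crop shows the index bar at crop (197,194). The white line runs from (302,317) to its tip at (248,302). The box-top corners are about (285,55), (48,262), (292,550) and (540,340). The camera rotation is a quaternion, so I'll fix the helper.

Run:
```python
t=open('h.py').read().replace("np.array(s['rotation']).T","R.from_quat(s['rotation']).as_matrix().T").replace("import numpy","from scipy.spatial.transform import Rotation as R\nimport numpy",1)
open('h.py','w').write(t)
from h import *
s=snap('top'); im=s['img']; x0=y0=195
f=240/np.tan(np.radians(s['fovy'])/2); v,u=np.mgrid[:480,:640]; D=s['depth']
P=np.stack([(u-s['cx'])/f*D,(v-s['cy'])/f*D,D],-1)@R.from_quat(s['rotation']).as_matrix().T+s['eye']
roi=np.zeros(D.shape,bool); roi[y0:y0+120,x0:x0+110]=1
Z=P[...,2]; g=(im.max(2).astype(int)-im.min(2)<60)
m=roi&g&(Z>.098)&(Z<.118)
n,l,st,_=cv2.connectedComponentsWithStats(m.astype(np.uint8)); m=l==1+st[1:,4].argmax()
print(m.sum(),'z',np.median(Z[m]))
print('rect',cv2.minAreaRect((plane(s,np.c_[u[m],v[m]],.108)[:,:2]*1000).astype(np.float32)))
cs,_=cv2.findContours(m.astype(np.uint8),cv2.RETR_CCOMP,cv2.CHAIN_APPROX_NONE)
for q in cs:
  if len(q)>40: print(len(q),cv2.fitEllipse((plane(s,q[:,0],.108)[:,:2]*1000).astype(np.float32)))
T=lambda a:195+(np.array(a)+.5)/5-.5
co=plane(s,T([[285,55],[48,262],[292,550],[540,340]]),.108)[:,:2]*1000; print('corners',co.round(1).tolist(),np.linalg.norm(np.diff(co,axis=0),axis=1))
ix=plane(s,T([[185,178],[212,213]]),.11)[:,:2]*1000
wl=plane(s,T([[302,317],[248,302]]),.1035)[:,:2]*1000
for p in(ix,wl): d=p[1]-p[0];print(p.round(1).tolist(),np.degrees(np.arctan2(d[1],d[0])))
```

```text
2813 z 0.10888759607073106
rect ((473.7062683105469, 378.3421630859375), (125.5915298461914, 108.05990600585938), 40.71940612792969)
214 ((473.20562744140625, 378.2657470703125), (124.93672943115234, 147.32373046875), 131.1349639892578)
151 ((466.9690246582031, 372.1379699707031), (87.18294525146484, 88.01309204101562), 59.3450813293457)
corners [[554.2, 378.8], [486.5, 456.7], [391.3, 377.1], [458.4, 295.5]] [103.22060164 124.12092154 105.64492773]
[[513.4, 411.5], [501.7, 402.7]] -142.85865208453373
[[467.4, 374.0], [472.6, 391.8]] 73.64052832400002
```

The measurements agree: the rim is at z ≈ 0.108 and the box top is 125.6×108 mm. The well centre is (467,372), 87–88 mm across. The index points at 40.7° and the bar at about 74–75°, so the knob sits at about 0.6 rad. Moving above it, with the fingers partly closed so they fit in the well.

Emit:
move_arm([
  [[20,-16,-4],-6.5],
  [[20,-16,-5],-6.5],
  [[20,-16,-5],-6.5],
  [[20,-16,-5],-6.5],
  [[20,-16,-5],-6.5],
], claw=0.6, force=30)

```text
t: 0.62
eef_pos: [0.2979, 0.5122, 0.3804]
eef_rot: [0.432, 0.902, -0.0, 0.0]
contact_force: [0.1, 0.7, -0.6]
gripper_width: 0.0343
grasp_force: 0.0
```

Emit:
move_arm([
  [[20,-16,-5],-6.5],
  [[20,-16,-5],-6.5],
  [[20,-16,-5],-6.5],
  [[20,-16,-5],-6.5],
  [[20,-16,-5],-6.5],
])

```text
t: 1.03
eef_pos: [0.3979, 0.4322, 0.3554]
eef_rot: [0.667, 0.745, -0.0, 0.0]
contact_force: [-0.4, -0.5, 0.1]
gripper_width: 0.0342
grasp_force: 0.0
```

Emit:
move_arm([
  [[20,-16,-5],-6.5],
  [[20,-16,-5],-6.5],
  [[20,-16,-5],-6.5],
  [[10,-13,-5],-2],
  [[0,0,0],0],
])

```text
t: 1.45
eef_pos: [0.4693, 0.3683, 0.3346]
eef_rot: [0.794, 0.607, -0.001, 0.001]
contact_force: [0.6, -0.7, 0.0]
gripper_width: 0.0342
grasp_force: 0.0
```

Emit:
move_arm([
  [[-2.3,3.8,-5],0],
  [[0,0,-12],0],
  [[0,0,-12],0],
  [[0,0,-5],0],
  [[0,0,0],0],
])

```text
t: 1.87
eef_pos: [0.4635, 0.3763, 0.2995]
eef_rot: [0.792, 0.61, -0.002, 0.0]
contact_force: [-0.9, -0.3, 0.1]
gripper_width: 0.0341
grasp_force: 0.0
```

Run:
```python
from h import *
a=snap('top')['img'][185:305,190:310]; b=snap('scene')['img'][150:270,200:320]
cv2.imwrite('pics/d1.png',np.hstack([cv2.resize(x,(400,400),interpolation=cv2.INTER_CUBIC) for x in(a,b)]))
st=manip.get_state();print(st['eef_pos'],st['q'])
```

```text
[0.46444616 0.37623219 0.30124076] [-1.03559438  0.48757013  0.37233631  1.79187959 -0.21851645  0.90353973
 -0.82531843]
```

View pics/d1.png

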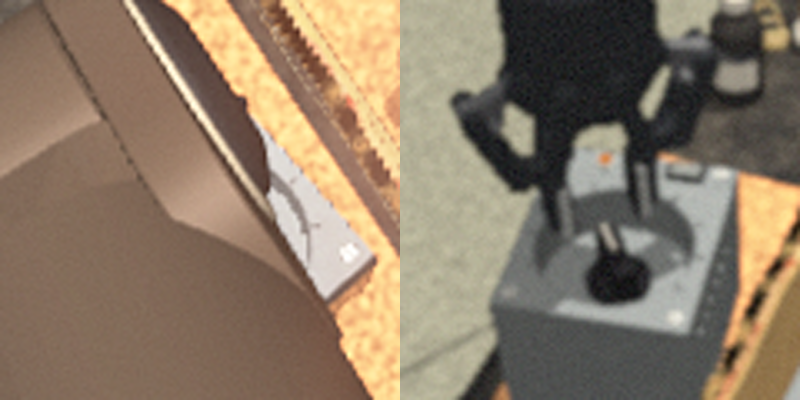

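The right half of the picture shows the fingers poised over the well, straddling the bar. The arm hides it from the top camera. My last correction only chased lag, so I'll undo it and go down.

Emit:
move_arm([
  [[2.3,-3.8,0],0],
  [[0,0,-10],0],
  [[0,0,-10],0],
  [[0,0,-8],0],
  [[0,0,0],0],
])

```text
t: 2.38
eef_pos: [0.4663, 0.3717, 0.2713]
eef_rot: [0.793, 0.61, -0.002, 0.0]
contact_force: [-1.3, -0.4, -0.8]
gripper_width: 0.034
grasp_force: 0.0
```

Emit:
move_arm([
  [[0,0,-6],0],
  [[0,0,-5],0],
  [[0,0,-4],0],
  [[0,0,0],0],
  [[0,0,0],0],
])

```text
t: 2.8
eef_pos: [0.4671, 0.3721, 0.2585]
eef_rot: [0.793, 0.61, -0.0, 0.0]
contact_force: [-0.4, 0.1, -0.2]
gripper_width: 0.0343
grasp_force: 0.0
```

Run:
```python
from h import *
b=snap('scene')['img'][180:270,215:305]
cv2.imwrite('pics/d2.png',cv2.resize(b,(500,500),interpolation=cv2.INTER_CUBIC))
st=manip.get_state();print(st['eef_pos'],st['contact_force'])
```

```text
[0.46717991 0.37212164 0.25874916] [ 0.06062811  0.61996809 -0.1277812 ]
```

View pics/d2.png

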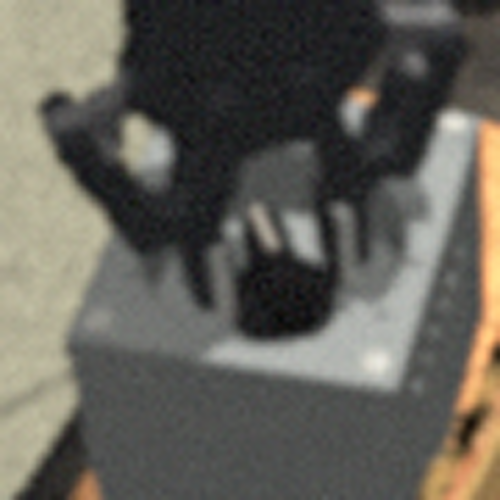

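The fingers stand in the well on either side of the bar, with no contact force. Closing gently.

Emit:
move_arm([
  [[0,0,0],0],
  [[0,0,0],0],
  [[0,0,0],0],
  [[0,0,0],0],
  [[0,0,0],0],
], claw=1, force=25)

```text
t: 3.27
eef_pos: [0.4671, 0.3722, 0.2591]
eef_rot: [0.793, 0.61, 0.0, -0.0]
contact_force: [-2.6, 0.1, 5.2]
gripper_width: 0.0136
grasp_force: 26.9
```

Gripped at 13.6 mm, which matches the 14 mm bar. The tool is at −14.9° and needs to reach −49.3°, a turn of −34.4°.

Emit:
move_arm([
  [[0,0,0.5],-3],
  [[0,0,0.5],-4],
  [[0,0,0],-4],
  [[0,0,0],-4],
  [[0,0,0],-4],
])

```text
t: 3.68
eef_pos: [0.467, 0.3723, 0.2592]
eef_rot: [0.883, 0.469, 0.0, 0.0]
contact_force: [-0.5, 1.7, -3.3]
gripper_width: 0.0131
grasp_force: 25.8
```

Emit:
move_arm([
  [[0,0,0],-4],
  [[0,0,0],-4],
  [[0,0,0],-4],
  [[0,0,0],-3.4],
  [[0,0,0],0],
])

```text
t: 4.1
eef_pos: [0.4669, 0.3724, 0.2592]
eef_rot: [0.938, 0.347, -0.0, 0.0]
contact_force: [-0.1, 1.8, -3.3]
gripper_width: 0.0135
grasp_force: 25.8
```

Emit:
move_arm([
  [[0,0,0],0],
  [[0,0,0],0],
  [[0,0,0],0],
])

```text
t: 4.35
eef_pos: [0.4669, 0.3723, 0.2592]
eef_rot: [0.937, 0.349, -0.0, -0.0]
contact_force: [1.3, 2.9, -9.4]
gripper_width: 0.0134
grasp_force: 25.2
```

Run:
```python
from h import *
st=manip.get_state();x,y=st['eef_rot'][:2];print(st['eef_pos'],np.degrees(np.arctan2(y*y-x*x,2*x*y)),st['contact_force'],st['wrist_torque'],st['gripper_width'])
```

```text
[0.46693821 0.37233174 0.25924234] -49.184725994132606 [ 1.33344671  2.92308529 -9.35907558] [ 0.70457994 -0.40719172  0.00342688] 0.01341469873264775
```

At −49.2°. Releasing to the same part-open width, then lifting out.

Emit:
move_arm([
  [[0,0,0],0],
  [[0,0,0],0],
  [[0,0,0],0],
  [[0,0,0],0],
  [[0,0,0],0],
], claw=0.6)

```text
t: 4.77
eef_pos: [0.4672, 0.372, 0.26]
eef_rot: [0.938, 0.348, 0.0, -0.0]
contact_force: [-0.2, 0.4, 0.4]
gripper_width: 0.034
grasp_force: 0.0
```

Emit:
move_arm([
  [[0,0,8],0],
  [[0,0,15],0],
  [[0,0,20],0],
  [[0,0,25],0],
  [[0,0,25],0],
])

```text
t: 5.18
eef_pos: [0.467, 0.3718, 0.3541]
eef_rot: [0.938, 0.348, -0.0, 0.0]
contact_force: [0.3, 0.4, -0.7]
gripper_width: 0.0343
grasp_force: 0.0
```

Emit:
move_arm([
  [[-20,16,10],0],
  [[-30,25,5],0],
  [[-30,25,5],0],
  [[-30,25,5],0],
  [[-30,25,5],0],
])

```text
t: 5.6
eef_pos: [0.3257, 0.4888, 0.3839]
eef_rot: [0.938, 0.348, 0.0, -0.0]
contact_force: [0.6, 1.1, 0.1]
gripper_width: 0.0338
grasp_force: 0.0
```

Emit:
move_arm([
  [[-30,25,5],0],
  [[-30,25,5],0],
  [[-30,25,0],0],
  [[-20,16,0],0],
  [[0,0,0],0],
])

```text
t: 6.02
eef_pos: [0.2103, 0.5831, 0.3928]
eef_rot: [0.936, 0.352, -0.001, -0.001]
contact_force: [-0.1, 0.1, -0.2]
gripper_width: 0.0343
grasp_force: 0.0
```

Run:
```python
from h import *
s=snap('top'); c=s['img'][195:315,195:315]
cv2.imwrite('pics/e1.png',cv2.resize(c,None,fx=5,fy=5,interpolation=cv2.INTER_CUBIC))
w=(s['img'].min(2)>165).astype(np.uint8); w[:, :225]=0; w[:230]=0; w[262:]=0; w[:,268:]=0
n,l,st,ce=cv2.connectedComponentsWithStats(w)
for i in range(1,n):
  if st[i,4]>6: print(st[i],ce[i],plane(s,ce[i],.1035)*1000)
```

```text
[225 230  25  32 306] [231.70588235 239.61437908] [[498.4122474  412.40171851 103.5       ]]
[251 230  17   4  34] [259.82352941 230.64705882] [[512.69234578 365.86434696 103.5       ]]
[233 237  35  25 512] [248.95117188 247.79882812] [[484.41789975 383.94859804 103.5       ]]
```

View pics/e1.png

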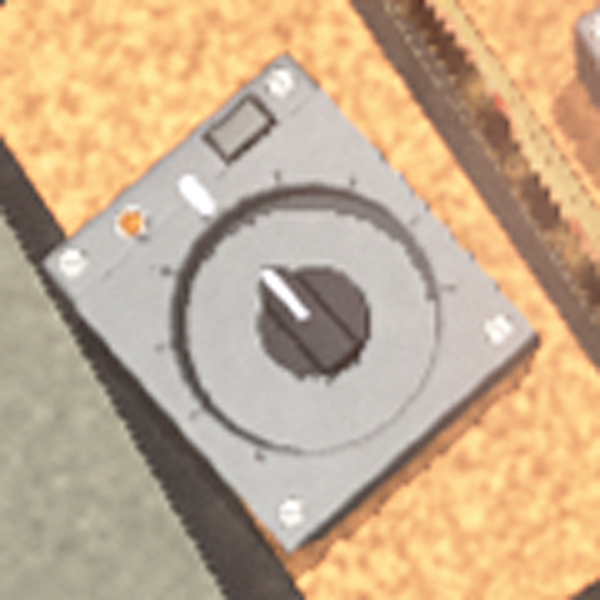

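The white line now runs from crop (304,317) to (264,270), pointing towards the index bar at (197,194). I'll check the angle before handing in.

Run:
```python
from h import *
s=snap('top'); g=s['img'].min(2).astype(float)
def ax(x0,y0,x1,y1,z):
    v,u=np.mgrid[y0:y1,x0:x1]; w=np.clip(g[y0:y1,x0:x1]-185,0,None); k=w>0
    p=plane(s,np.c_[u[k],v[k]],z)[:,:2]*1000; w=w[k]; c=np.average(p,0,w)
    C=np.cov(p.T,aweights=w); d=np.linalg.eigh(C)[1][:,1]; return c,np.degrees(np.arctan2(d[1],d[0]))%180,k.sum()
c=np.array([466.97,372.14])
for b in((246,246,258,261,.1035),(229,228,240,240,.11)):
    p,a,n=ax(*b); e=p-c; print(p,a,n,np.degrees(np.arctan2(e[1],e[0])))
```

```text
[476.9259875  380.29056127] 32.63668574956236 62 39.30578886758905
[508.05213209 407.82779521] 34.908046973138056 115 40.98064525834841
```

Run:
```python
from h import *
s=snap('top'); g=s['img'].min(2).astype(float); print(np.median(g[262:270,232:238]))
c=np.array([466.97,372.14])
for T in(195,205,215):
  for (x0,y0,x1,y1,z) in((246,247,258,260,.1035),(229,228,240,240,.11)):
    m=(g[y0:y1,x0:x1]>T).astype(np.uint8); n,l,st,_=cv2.connectedComponentsWithStats(m); k=l==1+st[1:,4].argmax()
    v,u=np.mgrid[y0:y1,x0:x1]; p=plane(s,np.c_[u[k],v[k]],z)[:,:2]*1000
    d=np.linalg.eigh(np.cov(p.T))[1][:,1]; e=p.mean(0)-c
    print(T,k.sum(),p.mean(0),np.degrees(np.arctan2(d[1],d[0]))%180,np.degrees(np.arctan2(e[1],e[0])))
```

```text
190.5
195 29 [475.57624528 380.02701034] 41.68288941337485 42.5030378746997
195 43 [507.93181115 407.98583376] 44.62799101487701 41.18929113263412
205 27 [475.68994418 380.28986717] 41.118099057910854 43.064555586094066
205 38 [507.87184442 407.82028289] 41.24664868130492 41.099466901593566
215 26 [475.88205236 380.53118812] 40.29393937216551 43.27579615410334
215 35 [507.89440079 407.74507008] 38.96505432430786 41.02393950931385
```

The line axis reads about 41°. The index reads 41° both by its own axis and by its bearing from the knob, so they agree within about 1°. The well is clear, so I'm handing in.

```bash
python3 -c "
from workcell import manip
print(manip.job_done())"
```

```text
the job is handed in; nothing more can be done
None
```

The bar knob on the bench controller now points at its index bar to within about 1° in the final picture, the gripper let go and is clear of the well, and the arm never went near the round knob.

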